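# Set out a sample preparation station

### The arm

A 7-joint arm with a two-finger parallel gripper is mounted at the origin on a cart in front of the work surface, level with it; the furniture and walls round the work are solid. World frame = base frame: x ahead of the robot, y to its left, z up, the work surface at z = 0. Lengths are in m, angles in rad, forces in N, time in s.
With the tool pointing down it reaches from about 0.4 to 0.85 m from the base axis. Payload 4.4 kg.
Tool frame: the origin (TCP) lies between the finger pads; the fingertips stand bot.tip_extent ahead of it and the grasp point (between the pads) lies 11 mm behind it (bot.tip_extent is the distance from the TCP to the fingertips, in m); z points along the fingers, y is the line along which they close (so a half turn about z gives the same grasp; the last joint's range is limited). The gripper opens to 94 mm and grips with 3 to 60 N. Pads are 16 mm wide; open, the fingers measure 119 mm over their backs; the gripper's body (75 mm by 177 mm) begins 78 mm behind the grasp point.
Start: joints at [1.039, 0.628, 0.038, 1.517, -0.027, 0.996, -0.02], TCP at [0.292, -0.581, 0.213] pointing down, gripper open.
Joint ranges: [-3.06, 3.06], [-0.37, 2.12], [-1.25, 1.32], [0.18, 2.47], [-1.1, 4.24], [0.23, 1.98], [-2.94, 2.94]. Speed limits (rad/s): [2.57, 2.57, 3.14, 3.14, 3.14, 3.14, 3.14].

### API

Orientations are given as a unit quaternion [x, y, z, w].
In Python, from workcell import status, viewer, workorder, bot gives the robot as it stands.
- The arm moves only by the tool drive_tool, never from a script. Its argument "plan" is a list of rows, each a list of 7 numbers: the shift along the tool's x, y, z in mm, then the turn, a rotation vector about the tool's x, y, z in degrees, then the opening, from 0 (shut) to 1 (fully open). In form: [[dx, dy, dz, wx, wy, wz, grip], ...]. A call has 1 to 5 rows; each row shifts and turns the commanded pose from where the row before left it, along the tool's axes as they then stand; what a row does not reach is not made up. A row lasts 1/12 s, in which the tool goes at most 41.7 mm and 7.16 degrees, less where a joint would pass 70% of its speed; a pose out of reach is approached as far as the arm can. A call with a gripper value outside its range is refused whole. The fingers move at their own pace and stop on an object; "force" is the grip in N (left out, the last holds). Time passes only in rows, so rows that do not move let the fingers close. It gives the time, the measured TCP pose, the force, the opening and the grip force at its end, in the units of the state.
- status.state(): the state, without advancing time (a new reading comes with each control period).
- viewer.read_camera(name): name is "scene" or "side" or "wrist"; returns the picture (384x512x3 uint8, red, green, blue); there is no depth.
- viewer.get_calibration(name): a dict with "mtx" (3x3 intrinsics, pixels), "rvec" (rotation vector, rad) and "tvec" (3), from world to camera coordinates, as OpenCV has them. Camera axes: x right, y down, z forward; pixel columns grow to the right and rows downward; lengths in m; the calibration is good to about 2 mm. A picture is of the moment at which its call begins: read the wrist's pose just before it. get_calibration takes no time and is no camera call; for the wrist camera it gives the pose at the moment of the call.
- workorder.hand_in(): hands the job in; it is judged then, once.
The state is a dict: "t": time; "qpos": joint angles; "qd": joint speeds; "joint_torque": joint torques, N m; "tool_pos": TCP position; "tcp_rot": TCP orientation; "contact_force": force on the tool from outside, world axes, zero at the start; "wrist_torque": the same for the moment, N m; "width": opening from 0.0 (shut) to 1.0 (fully open); "gripper_force": force on a finger pad.
Only numpy, scipy, OpenCV 4.12 (cv2) and the standard library are available. Lean on these libraries where they do the work, as an engineer would, in place of code of your own. Each camera call takes 0.05 s, during which the arm holds its last target. There are 200 camera calls.

### The job

Set out the sample preparation station on the marked mat, each thing upright and centred in its ring. In the row of rings nearest the robot, stand the short wide dropper bottle in the ring beside the tip box, the open beaker in the middle ring, and the stoppered flask in the ring beside the timer; stand the small jar in the back-row ring directly behind the flask. Cover the beaker by laying the petri dish level and centred on top of its rim.

Things in the scene. Friction and masses are not known exactly. Their poses are not given: they have to be found in the camera images.
- mat: fixed blue mat, 185 (x) x 290 (y) x 3 mm, turned at most 7 degrees, with six thin printed white rings (60 mm inside diameter) in two rows of three. Origin at the centre of its underside; x away from the robot, y to its left. Ring centres: front row (nearest the robot) x = -42.5 mm, back row x = +42.5 mm; y = +95, 0, -95 mm in each row. Two back rings stay empty
- tip_box: fixed closed pipette tip box, blue with clear lid, 122 x 76 x 71 mm, at one end (left or right, it changes) of the mat's front row, its 76 mm width across the row; its centre lies about 100 mm outward of the end ring. Origin at the centre of its underside. Stays where it is
- timer: fixed low round mechanical kitchen-style timer, 60 x 60 x 42 mm with ribbed dial (red dial; not the one far off at the left edge), at the other end of the mat's front row, about 100 mm outward of the end ring. Origin at the centre of its underside. Stays where it is
- dropper_bottle: loose short wide brown-glass bottle with a black cap, body 53 mm diameter up to about 60 mm, then sloping shoulders, cap 32 mm diameter from z = 80 to 98 mm (its top), 0.17 kg; origin at the centre of its underside, z up, yaw at random; grip it by the cap or round the body
- beaker: loose small open clear beaker, 45 x 48 mm (a spout on one side), rim at z = 56 mm, 0.05 kg; origin at the centre of its underside, z up, yaw at random; grip it round the outside near the rim
- flask: loose small clear (near the robot, not in the far tray) volumetric flask with round bulb 46 mm diameter, thin neck and stopper, 111 mm tall, 0.07 kg; stopper and upper neck 23 mm wide from z = 82 to 111 mm, widening below to the bulb; origin at the centre of its underside, z up, yaw at random; grip it by the stopper and upper neck
- jar: loose small jar (near the robot, not in the far tray) with a banded label and a wide gold-brown lid, 42 mm diameter, 72 mm tall, lid 38 mm diameter from z = 58 to 72 mm, 0.16 kg; origin at the centre of its underside, z up, yaw at random; grip it round the lid or body
- dish: loose flat round lidded petri dish, clear (not the fixed one far back), about 60 mm diameter (58 mm where gripped), 14 mm tall, 0.03 kg, one piece; origin at the centre of its underside, z up, grip it across its diameter. All loose things and a film roll (50 mm tall, 56 mm wide, not needed) start in shuffled places in front of and beside the mat, centres 100 mm or more apart
There are look-alikes about, which are no part of the job. What is shaped like the jar but blue is not meant.

How it is judged:
At the end, for the whole second after the job is handed in: Within 12 mm of ring centres along each mat axis: dropper bottle front row beside the tip box, beaker front middle, flask front row beside the timer, jar behind the flask. Dish on the beaker's rim within 12 mm of its centre. All upright or level within 0.1 rad, standing on the mat, at rest (((y of tip_box in the frame of mat above 0 m and x of dropper_bottle in the frame of mat between -0.0545 and -0.0305 m and y of dropper_bottle in the frame of mat between 0.083 and 0.107 m and x of flask in the frame of mat between -0.0545 and -0.0305 m and y of flask in the frame of mat between -0.107 and -0.083 m and x of jar in the frame of mat between 0.0305 and 0.0545 m and y of jar in the frame of mat between -0.107 and -0.083 m) or (y of tip_box in the frame of mat below 0 m and x of dropper_bottle in the frame of mat between -0.0545 and -0.0305 m and y of dropper_bottle in the frame of mat between -0.107 and -0.083 m and x of flask in the frame of mat between -0.0545 and -0.0305 m and y of flask in the frame of mat between 0.083 and 0.107 m and x of jar in the frame of mat between 0.0305 and 0.0545 m and y of jar in the frame of mat between 0.083 and 0.107 m)) and x of beaker in the frame of mat between -0.0545 and -0.0305 m and y of beaker in the frame of mat between -0.012 and 0.012 m and horizontal distance between dish and beaker below 0.012 m and z of dish in the frame of beaker between 0.05 and 0.063 m and angle between each of dropper_bottle, beaker, flask, jar, dish's own z axis and vertical below 0.1 rad and linear speed of each of dropper_bottle, beaker, flask, jar, dish below 0.02 m/s and height (world z) of each of dropper_bottle, beaker, flask, jar below 0.01 m); the robot touches nothing.
It also fails if it takes over 136 s, if anything falls off the work surface, if the arm or the gripper's body presses on something with over 40 N, if the wrist force passes 120 N, or if a joint passes its speed limit or range.

## Working session

There is one attempt and no reset: what is moved stays moved. The work goes in short steps, Python scripts to look and compute and a tool call to move; the robot and the scene stay as the last step left them, time stands still between calls to the robot, and variables do not carry over. Pictures are saved under pics/ and viewed, at most 14 in all, crops included, and the job is handed in when it is done.

Besides the shell and the picture viewer there is one more tool, called as name([rows], argument=value, ...), one row to a line, values as JSON. drive_tool: Moves the arm, as the interface text tells. Its arguments: {"type":"object","properties":{"plan":{"type":"array"},"force":{"type":"number"}},"required":["plan"]}

```bash
mkdir -p pics; ls; python3 - <<'E'
from workcell import status, viewer, workorder, bot
import cv2
print(status.state(), bot.tip_extent)
for n in ("scene","side","wrist"):
    im=viewer.read_camera(n); cv2.imwrite(f"pics/{n}0.png",im[:,:,::-1])
    c=viewer.get_calibration(n); print(n,c)
a=cv2.imread("pics/scene0.png");cv2.imwrite("pics/scene0b.png",cv2.resize(a,(800,600),interpolation=cv2.INTER_CUBIC))
a=cv2.imread("pics/side0.png");cv2.imwrite("pics/side0b.png",cv2.resize(a,(800,600),interpolation=cv2.INTER_CUBIC))
E
```

```text
pics
{'t': 0.0, 'qpos': array([ 1.03922306,  0.6293306 ,  0.0384507 ,  1.51838174, -0.02699728,
        0.99629103, -0.02001895]), 'qd': array([-0.0002856 , -0.00063613, -0.00109979,  0.00025576, -0.00061587,
       -0.00149167, -0.00114207]), 'joint_torque': array([ 4.75543948e-04, -5.49732935e+01,  1.14357345e+00, -1.86635560e+01,
       -5.23158268e-02,  2.35391187e-02,  1.36842332e-04]), 'tool_pos': array([ 0.29164631, -0.58015659,  0.21255995]), 'tcp_rot': array([ 9.73006684e-01,  2.30774991e-01, -2.33861452e-04, -9.16870902e-04]), 'contact_force': array([-1.2252386 ,  0.71098925,  0.9395246 ]), 'wrist_torque': array([0.04178184, 0.03927081, 0.00347915]), 'gripper_force': 0.0, 'width': 0.9953933560900239} 0.008
scene {'mtx': array([[455.57271339,   0.        , 259.65948062],
       [  0.        , 455.57271339, 194.71788813],
       [  0.        ,   0.        ,   1.        ]]), 'rvec': array([ 0.91147567, -2.36957853,  1.21200381]), 'tvec': array([0.4052466 , 0.22971472, 1.19519399])}
side {'mtx': array([[498.66730174,   0.        , 251.32216781],
       [  0.        , 498.66730174, 190.35057432],
       [  0.        ,   0.        ,   1.        ]]), 'rvec': array([ 0.09835525, -2.84361338,  1.28036539]), 'tvec': array([0.50924077, 0.0542646 , 1.31111708])}
wrist {'mtx': array([[343.93154984,   0.        , 255.63862427],
       [  0.        , 343.93154984, 192.1484446 ],
       [  0.        ,   0.        ,   1.        ]]), 'rvec': array([-2.48872916,  1.53374803,  0.19437389]), 'tvec': array([-0.64963323, -0.02618034,  0.39195548])}
```

View pics/scene0b.png

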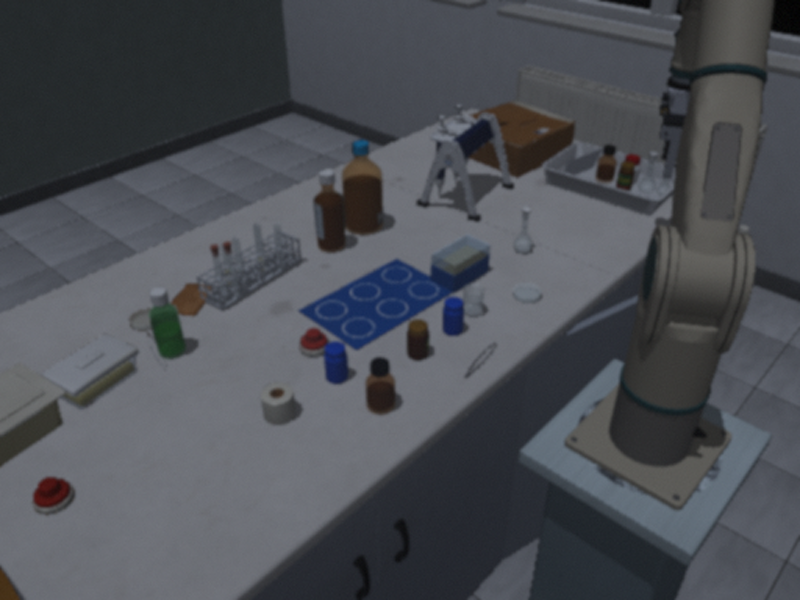

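View pics/side0b.png

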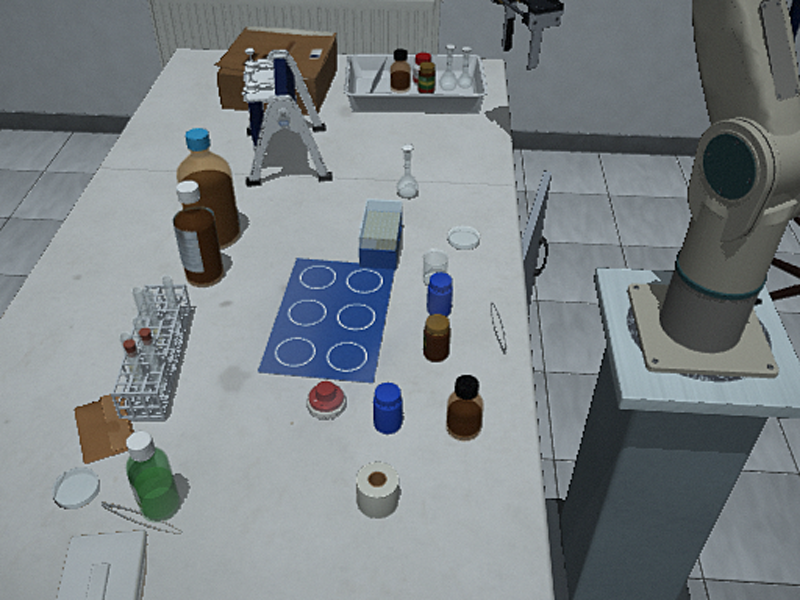

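```bash
cat > h.py <<'E'
import cv2, numpy as np
from scipy.spatial.transform import Rotation as R
from workcell import status, viewer, bot
def ray(cal,uv,z):
    M=cv2.Rodrigues(cal["rvec"])[0]; c=-M.T@cal["tvec"]
    d=M.T@np.linalg.inv(cal["mtx"])@np.array([uv[0],uv[1],1.]); return c+d*(z-c[2])/d[2]
def proj(cal,P):
    return cv2.projectPoints(np.atleast_2d(np.array(P,float)),cal["rvec"],cal["tvec"],cal["mtx"],None)[0][:,0]
E
python3 - <<'E'
import cv2
a=cv2.imread("pics/side0.png")
c=a[85:345,155:345]; cv2.imwrite("pics/sc.png",cv2.resize(c,None,fx=600/260,fy=600/260,interpolation=cv2.INTER_CUBIC)) 
c=a[150:345,155:345]; 
cv2.imwrite("pics/sc1.png",cv2.resize(a[85:235,160:350],None,fx=4,fy=4,interpolation=cv2.INTER_CUBIC))
cv2.imwrite("pics/sc2.png",cv2.resize(a[190:340,160:350],None,fx=4,fy=4,interpolation=cv2.INTER_CUBIC))
E
```

```text
(no output)
```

View pics/sc1.png

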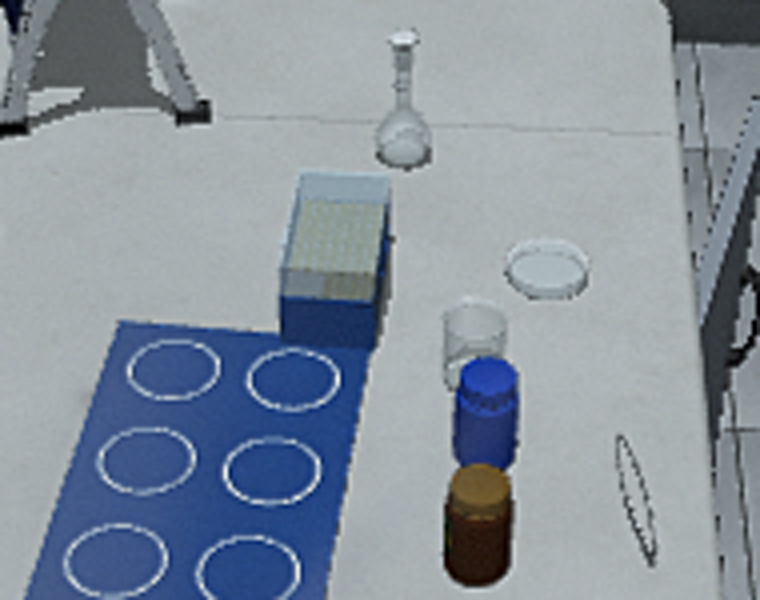

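View pics/sc2.png

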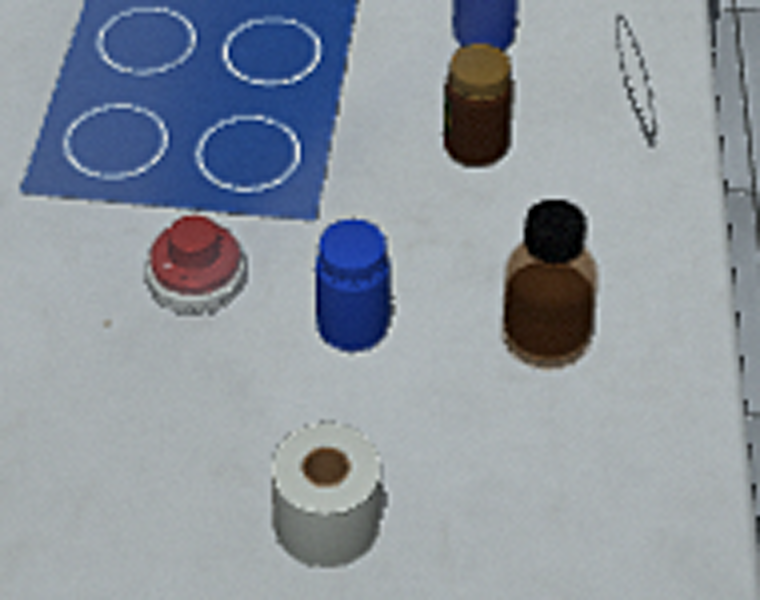

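The side crops show the flask at (404,38–165), dish (548,268), beaker (475,315–390) and gold-lid jar (480,482) in crop 1. Crop 2 has the dropper bottle at (556,220). 

Look-alikes in the side 800×600 picture:
- **Blue jars:** (440,295) and (388,408)
- **Tray bottles and flasks:** (400,70), (427,75), (450,70) and (466,70)
- **Far dish:** (77,488)
- **Green bottle:** (150,475)

I'm rejecting all of these by colour or position.

```bash
cat > loc.py <<'E'
from h import *
cal=viewer.get_calibration("side")
def g(u,v,z,o): return ray(cal,(u/4+160-.4,v/4+o-.4),z)
rings={(42.5,-95):(174,369,85),(-42.5,-95):(294,380,85),(42.5,0):(147,460,85),(-42.5,0):(272,471,85),(42.5,95):(116,140,190),(-42.5,95):(249,153,190)}
L=np.array(list(rings))/1000; W=np.array([g(u,v,.003,o)[:2] for u,v,o in rings.values()])
Lc,Wc=L-L.mean(0),W-W.mean(0)
th=np.arctan2((Lc[:,0]*Wc[:,1]-Lc[:,1]*Wc[:,0]).sum(),(Lc*Wc).sum())
c,s=np.cos(th),np.sin(th); Rm=np.array([[c,-s],[s,c]]); t=W.mean(0)
if __name__=="__main__":
    print("mat",t,np.degrees(th),"resid mm",np.round((W-t-Lc@Rm.T)*1e3,1).tolist())
    for l in L: print(l,np.round(t+Rm@l,4))
    O=dict(flask=(404,38,.111,85),flaskbase=(404,148,.01,85),dish=(548,264,.012,85),beaker=(475,315,.056,85),jar=(480,482,.072,85),dropper=(556,220,.098,190),film=(327,466,.05,190),timer=(195,228,.042,190),blue2=(352,243,.072,190),blue1=(488,380,.072,85))
    sc=viewer.get_calibration("scene")
    for k,(u,v,z,o) in O.items():
        P=g(u,v,z,o); print(k,np.round(P,4),"scene800",np.round(proj(sc,P)[0]*800/512))
    tips=[g(u,v,.06,85) for u,v in ((300,173),(390,178),(283,270),(378,275))]; print(np.round(tips,3))
E
python3 loc.py
```

```text
mat [0.6150252  0.00935273] -3.2789244386907783 resid mm [[0.4, -0.3], [-0.1, 0.6], [-0.2, 0.2], [0.3, -0.0], [0.1, -0.4], [-0.3, -0.0]]
[ 0.0425 -0.095 ] [ 0.652  -0.0879]
[-0.0425 -0.095 ] [ 0.5672 -0.0831]
[0.0425 0.    ] [0.6575 0.0069]
[-0.0425  0.    ] [0.5726 0.0118]
[0.0425 0.095 ] [0.6629 0.1018]
[-0.0425  0.095 ] [0.578  0.1066]
flask [ 0.5068 -0.3671  0.111 ] scene800 [526. 209.]
flaskbase [ 0.505  -0.3676  0.01  ] scene800 [523. 247.]
dish [ 0.3899 -0.2187  0.012 ] scene800 [528. 291.]
beaker [ 0.443 -0.098  0.056] scene800 [475. 289.]
jar [0.4358 0.086  0.072 ] scene800 [419. 324.]
dropper [0.392  0.2366 0.098 ] scene800 [380. 363.]
film [0.5066 0.3711 0.05  ] scene800 [277. 393.]
timer [0.5968 0.2066 0.042 ] scene800 [314. 331.]
blue2 [0.5033 0.2381 0.072 ] scene800 [335. 347.]
blue1 [ 0.433  -0.0108  0.072 ] scene800 [452. 303.]
[[ 0.578 -0.253  0.06 ]
 [ 0.51  -0.252  0.06 ]
 [ 0.579 -0.134  0.06 ]
 [ 0.512 -0.133  0.06 ]]
```

drive_tool([
  [0,0,0,0,0,-7,1],
  [0,0,0,0,0,-7,1],
  [0,0,0,0,0,-7,1],
  [0,0,0,0,0,-7,1],
  [0,0,0,0,0,-7,1],
])

```text
t: 0.57
tool_pos: [0.2918, -0.5805, 0.2131]
tcp_rot: [0.857, 0.515, -0.0, -0.0]
contact_force: [-0.9, -0.2, -0.5]
width: 0.998
gripper_force: 0.0
```

drive_tool([
  [0,0,0,0,0,-7,1],
  [0,0,0,0,0,-7,1],
  [0,0,0,0,0,-7,1],
  [0,0,0,0,0,-4,1],
  [0,0,0,0,0,0,1],
])

```text
t: 0.98
tool_pos: [0.2916, -0.5806, 0.2131]
tcp_rot: [0.727, 0.687, 0.0, -0.0]
contact_force: [0.2, 0.1, 0.6]
width: 0.999
gripper_force: 0.0
```

```bash
cat > d.py <<'E'
# d.py name : remaining tool-frame shift (mm) from the present TCP to above each target, at given TCP height
import sys; from loc import *
T=dict(flask=(.505,-.3675),dish=(.390,-.2185),beaker=(.443,-.098),jar=(.436,.086),dropper=(.392,.2366))
for k,l in dict(rFlask=(-.0425,.095),rBeaker=(-.0425,0),rDropper=(-.0425,-.095),rJar=(.0425,.095)).items(): T[k]=tuple(t+Rm@np.array(l))
s=status.state(); r=R.from_quat(s["tcp_rot"]); p=s["tool_pos"]
ex=r.as_matrix()
print("t",round(s["t"],2),"pos",np.round(p,4),"yaw_y",round(np.degrees(np.arctan2(ex[1,1],ex[0,1])),2),"tilt",np.round(np.degrees(ex[:2,2]),2),"w",round(float(s["width"]),3),"F",np.round(s["contact_force"],1),round(float(s["gripper_force"]),1),"q7",round(s["qpos"][6],2))
for n in sys.argv[1:]:
    print(n,np.round(r.inv().apply(np.array([*T[n],p[2]])-p)*1e3,1)[:2])
E
python3 d.py flask
```

```text
t 0.98 pos [ 0.2916 -0.5806  0.2131] yaw_y -3.24 tilt [-0.    0.05] w 0.999 F [0.2 0.1 0.6] 0.0 q7 0.86
flask [224.8 201. ]
```

drive_tool([
  [28,25,0,0,0,0,1],
  [28,25,0,0,0,0,1],
  [28,25,0,0,0,0,1],
  [28,25,0,0,0,0,1],
  [28,25,0,0,0,0,1],
])

```text
t: 1.4
tool_pos: [0.4257, -0.4468, 0.2134]
tcp_rot: [0.728, 0.685, -0.0, -0.0]
contact_force: [0.7, -0.9, 0.1]
width: 1.001
gripper_force: 0.0
```

drive_tool([
  [28,25,0,0,0,0,1],
  [28,25,0,0,0,0,1],
  [28,26,0,0,0,0,1],
  [0,0,0,0,0,0,1],
  [0,0,0,0,0,0,1],
])

```text
t: 1.82
tool_pos: [0.5078, -0.3657, 0.2133]
tcp_rot: [0.726, 0.688, 0.001, -0.0]
contact_force: [-1.0, -1.2, -0.6]
width: 0.996
gripper_force: 0.0
```

```bash
python3 d.py flask; python3 - <<'E'
from h import *
c=viewer.get_calibration("wrist"); im=viewer.read_camera("wrist")
for P in ([.505,-.3675,.111],[.505,-.3675,.0],[.390,-.2185,.014]):
    p=proj(c,P)[0]; print(p); cv2.circle(im,tuple(int(round(x)) for x in p),3,(255,0,0),1)
cv2.imwrite("pics/w1.png",cv2.resize(im[:,:,::-1],(800,600)))
E
```

```text
t 1.82 pos [ 0.5078 -0.3657  0.2133] yaw_y -3.09 tilt [0.04 0.07] w 0.996 F [-1.  -1.2 -0.6] 0.0 q7 0.37
flask [-2.  -2.7]
[251.91463377 195.92995484]
[252.79756681 170.90063007]
[129.32391378  32.88023939]
```

View pics/w1.png

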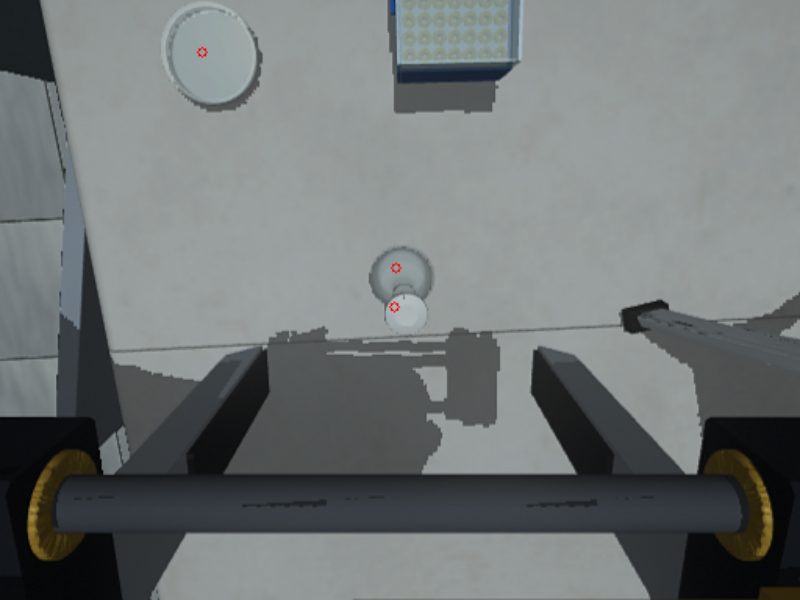

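```bash
cat > w.py <<'E'
import sys; from h import *
c=viewer.get_calibration("wrist")
for a in sys.argv[1:]:
    u,v,z=map(float,a.split(",")); print(a,np.round(ray(c,(u*.64,v*.64),z),4))
E
python3 w.py 406,314,.111 401,275,.023 212,55,.014; python3 d.py; python3 -c "
from h import *
c=viewer.get_calibration('wrist'); print(proj(c,[status.state()['tool_pos']])/.64)"
```

```text
406,314,.111 [ 0.5092 -0.3747  0.111 ]
401,275,.023 [ 0.5069 -0.3716  0.023 ]
212,55,.014 [ 0.3943 -0.2233  0.014 ]
t 1.87 pos [ 0.5058 -0.3681  0.2132] yaw_y -3.29 tilt [-0.04 -0.01] w 1.002 F [-0.3 -0.6  0.2] 0.0 q7 0.38
[[398.89362056 377.03178582]]
```

```bash
python3 - <<'E'
from h import *
s=status.state(); c=viewer.get_calibration("wrist"); im=viewer.read_camera("wrist")
print(s["tool_pos"],np.linalg.norm(s["qd"]))
cv2.imwrite("pics/w2.png",im[:,:,::-1])
a=cv2.resize(cv2.imread("pics/w1.png"),(512,384),interpolation=cv2.INTER_AREA); b=im[:,:,::-1].copy()
for n,(u,v,w,z) in dict(stop=(406,314,20,.111),bulb=(401,275,18,.023),dish=(212,55,34,.014)).items():
    u,v=u*.64,v*.64; x,y=int(u)-w,max(int(v)-w,0); T=a[y:y+2*w,x:x+2*w]
    m=cv2.matchTemplate(b,T,cv2.TM_CCOEFF_NORMED); _,k,_,l=cv2.minMaxLoc(m)
    uv=(u+l[0]-x,v+l[1]-y); print(n,k,l[0]-x,l[1]-y,np.round(ray(c,uv,z),4))
E
```

```text
[ 0.50584548 -0.36811507  0.21322226] 0.05533316083037211
stop 0.738052487373352 2 -3 [ 0.5109 -0.3723  0.111 ]
bulb 0.8152983784675598 2 -3 [ 0.5092 -0.3685  0.023 ]
dish 0.7893235683441162 1 -1 [ 0.3954 -0.2225  0.014 ]
```

drive_tool([
  [-2,5,30,0,0,0,1],
  [0,0,40,0,0,0,1],
  [0,0,30,0,0,0,1],
  [0,0,21,0,0,0,1],
  [0,0,0,0,0,0,1],
])

```text
t: 2.33
tool_pos: [0.5055, -0.3713, 0.0877]
tcp_rot: [0.729, 0.685, -0.002, -0.004]
contact_force: [-0.6, 0.3, -0.1]
width: 0.997
gripper_force: 0.0
```

drive_tool([
  [0,0,0,0,0,0,0],
  [0,0,0,0,0,0,0],
  [0,0,0,0,0,0,0],
  [0,0,0,0,0,0,0],
  [0,0,0,0,0,0,0],
], force=15)

```text
t: 2.75
tool_pos: [0.5111, -0.3716, 0.0939]
tcp_rot: [0.727, 0.686, 0.0, 0.001]
contact_force: [-0.4, 0.0, 0.0]
width: 0.686
gripper_force: 0.0
```

```bash
python3 d.py rFlask
```

```text
t 2.75 pos [ 0.5111 -0.3716  0.0939] yaw_y -3.33 tilt [ 0.11 -0.08] w 0.686 F [-0.4  0.   0. ] 0.0 q7 0.33
rFlask [481.3  39. ]
```

drive_tool([
  [0,0,0,0,0,0,0],
  [0,0,0,0,0,0,0],
  [0,0,0,0,0,0,0],
  [0,0,0,0,0,0,0],
  [0,0,0,0,0,0,0],
])

```text
t: 3.17
tool_pos: [0.5105, -0.371, 0.0925]
tcp_rot: [0.727, 0.686, 0.0, -0.0]
contact_force: [-0.1, -0.5, -0.3]
width: 0.328
gripper_force: 0.0
```

drive_tool([
  [0,0,0,0,0,0,0],
  [0,0,0,0,0,0,0],
  [0,0,0,0,0,0,0],
  [0,0,0,0,0,0,0],
  [0,0,0,0,0,0,0],
])

```text
t: 3.58
tool_pos: [0.5103, -0.371, 0.0924]
tcp_rot: [0.727, 0.686, -0.0, -0.0]
contact_force: [0.0, -0.2, 0.5]
width: 0.226
gripper_force: 14.9
```

```bash
python3 d.py rFlask; python3 - <<'E'
from h import *
im=viewer.read_camera("wrist"); cv2.imwrite("pics/w3.png",cv2.resize(im[:,:,::-1],(640,480)))
E
```

```text
t 3.58 pos [ 0.5103 -0.371   0.0924] yaw_y -3.31 tilt [-0.02  0.  ] w 0.226 F [ 0.  -0.2  0.5] 14.9 q7 0.33
rFlask [480.8  40. ]
```

View pics/w3.png

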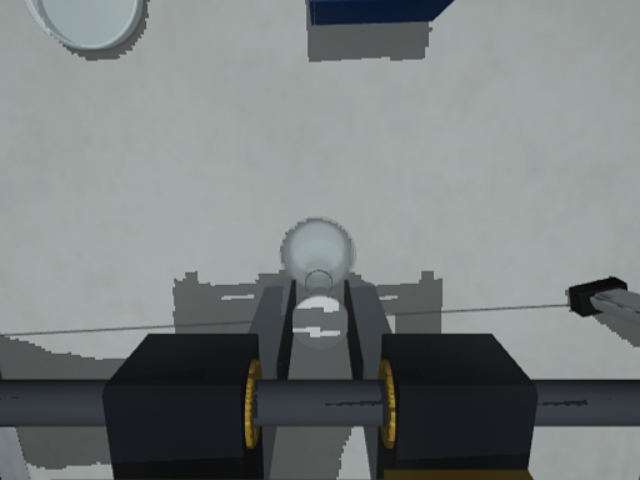

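drive_tool([
  [0,0,-20,0,0,0,0],
  [0,0,-35,0,0,0,0],
  [0,0,-35,0,0,0,0],
  [15,2,-20,0,0,0,0],
  [30,3,0,0,0,0,0],
])

```text
t: 4.05
tool_pos: [0.5198, -0.3321, 0.2074]
tcp_rot: [0.73, 0.684, 0.0, 0.006]
contact_force: [1.4, -0.0, -0.6]
width: 0.232
gripper_force: 14.9
```

drive_tool([
  [37,3,0,0,0,0,0],
  [37,3,0,0,0,0,0],
  [37,3,0,0,0,0,0],
  [37,3,0,0,0,0,0],
  [37,3,0,0,0,0,0],
])

```text
t: 4.47
tool_pos: [0.5438, -0.1408, 0.2026]
tcp_rot: [0.727, 0.686, 0.0, 0.0]
contact_force: [0.7, 0.3, -0.6]
width: 0.226
gripper_force: 14.9
```

drive_tool([
  [37,3,0,0,0,0,0],
  [37,3,0,0,0,0,0],
  [37,3,0,0,0,0,0],
  [37,3,0,0,0,0,0],
  [37,3,0,0,0,0,0],
])

```text
t: 4.88
tool_pos: [0.5694, 0.0432, 0.2026]
tcp_rot: [0.727, 0.686, 0.0, 0.0]
contact_force: [0.2, -1.3, -0.1]
width: 0.227
gripper_force: 14.9
```

drive_tool([
  [37,3,0,0,0,0,0],
  [20,2,0,0,0,0,0],
  [9,0,0,0,0,0,0],
  [0,0,0,0,0,0,0],
  [0,0,0,0,0,0,0],
])

```text
t: 5.3
tool_pos: [0.5779, 0.1054, 0.2022]
tcp_rot: [0.727, 0.686, -0.001, 0.0]
contact_force: [0.2, -0.2, -0.6]
width: 0.229
gripper_force: 14.9
```

drive_tool([
  [0,0,0,0,0,0,0],
  [0,0,0,0,0,0,0],
  [0,0,0,0,0,0,0],
])

```text
t: 5.55
tool_pos: [0.5783, 0.1048, 0.2025]
tcp_rot: [0.728, 0.685, -0.0, 0.0]
contact_force: [-0.2, -0.8, -1.2]
width: 0.234
gripper_force: 14.9
```

```bash
python3 d.py rFlask; python3 - <<'E'
from loc import *
wc=viewer.get_calibration("wrist"); im=viewer.read_camera("wrist")
for l in L:
    p=proj(wc,[[*(t+Rm@l),.003]])[0]; print(l,np.round(p/.64)); cv2.circle(im,tuple(int(round(x)) for x in p),3,(255,0,0),1)
cv2.imwrite("pics/w4.png",cv2.resize(im[:,:,::-1],(800,600)))
E
```

```text
t 5.55 pos [0.5783 0.1048 0.2025] yaw_y -3.48 tilt [ 0.   -0.05] w 0.234 F [-0.2 -0.8 -1.2] 14.9 q7 -0.45
rFlask [ 1.9 -0.4]
[ 0.0425 -0.095 ] [507. 501.]
[-0.0425 -0.095 ] [399. 501.]
[0.0425 0.    ] [513. 390.]
[-0.0425  0.    ] [399. 390.]
[0.0425 0.095 ] [519. 264.]
[-0.0425  0.095 ] [398. 265.]
```

View pics/w4.png

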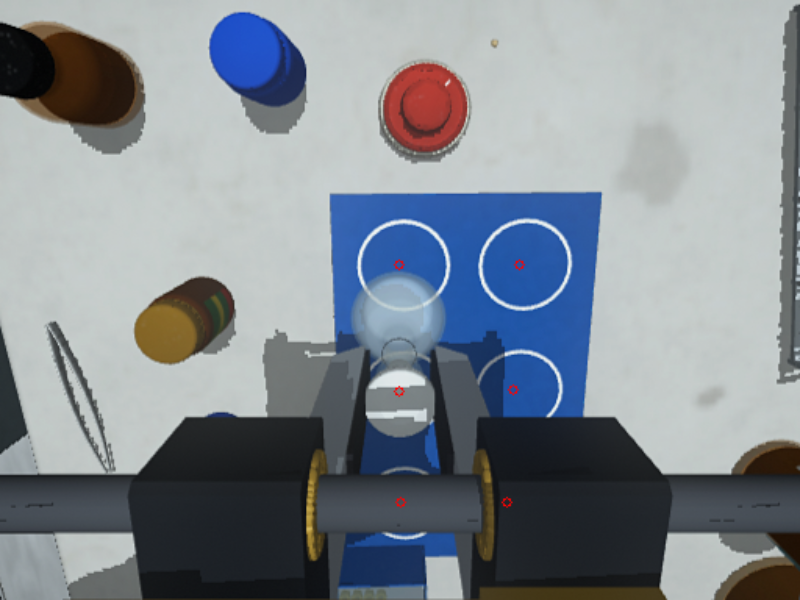

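```bash
python3 w.py 404,264,.003 525,264,.003 521,391,.003 167,334,.072; python3 d.py
```

```text
404,264,.003 [0.582  0.1074 0.003 ]
525,264,.003 [0.6669 0.1023 0.003 ]
521,391,.003 [0.6637 0.006  0.003 ]
167,334,.072 [0.4398 0.0867 0.072 ]
t 5.6 pos [0.5783 0.1051 0.2025] yaw_y -3.45 tilt [ 0.   -0.03] w 0.227 F [ 0.5  0.1 -1.4] 14.9 q7 -0.45
```

```bash
sed -i 's/^c,s=np.cos(th).*/&\nt=t+np.array([.004,.0006])/' loc.py; sed -i 's/^T=dict.*/T=dict(flask=(.5103,-.371),dish=(.3957,-.222),beaker=(.447,-.100),jar=(.440,.0865),dropper=(.396,.2372))/' d.py; python3 d.py rFlask
```

```text
t 5.6 pos [0.5783 0.1051 0.2025] yaw_y -3.45 tilt [ 0.   -0.03] w 0.227 F [ 0.5  0.1 -1.4] 14.9 q7 -0.45
rFlask [2.3 3.6]
```

drive_tool([
  [2,4,30,0,0,0,0],
  [0,0,35,0,0,0,0],
  [0,0,25,0,0,0,0],
  [0,0,10,0,0,0,0],
  [0,0,3,0,0,0,0],
])

```text
t: 6.02
tool_pos: [0.581, 0.1077, 0.0976]
tcp_rot: [0.727, 0.686, -0.002, -0.001]
contact_force: [-0.0, -0.3, 0.2]
width: 0.234
gripper_force: 14.9
```

drive_tool([
  [0,0,0,0,0,0,0],
  [0,0,1,0,0,0,0],
  [0,0,1,0,0,0,0],
  [0,0,0,0,0,0,0],
  [0,0,0,0,0,0,0],
])

```text
t: 6.43
tool_pos: [0.583, 0.1087, 0.0985]
tcp_rot: [0.727, 0.686, 0.001, 0.0]
contact_force: [-0.5, 0.6, -0.4]
width: 0.226
gripper_force: 14.9
```

```bash
python3 d.py rFlask
```

```text
t 6.43 pos [0.583  0.1087 0.0985] yaw_y -3.32 tilt [0.1  0.02] w 0.226 F [-0.5  0.6 -0.4] 14.9 q7 -0.5
rFlask [-1.6 -0.8]
```

drive_tool([
  [-1,-1,1,0,0,0,0],
  [0,0,1,0,0,0,0],
  [0,0,1,0,0,0,0],
  [0,0,0,0,0,0,0],
  [0,0,0,0,0,0,0],
])

```text
t: 6.85
tool_pos: [0.5819, 0.1077, 0.0953]
tcp_rot: [0.727, 0.686, 0.001, 0.0]
contact_force: [-0.2, 0.1, 4.6]
width: 0.229
gripper_force: 15.1
```

drive_tool([
  [0,0,0,0,0,0,0.75],
  [0,0,0,0,0,0,0.75],
  [0,0,0,0,0,0,0.75],
  [0,0,0,0,0,0,0.75],
  [0,0,-15,0,0,0,0.75],
])

```text
t: 7.27
tool_pos: [0.5791, 0.1071, 0.1072]
tcp_rot: [0.727, 0.686, -0.002, -0.001]
contact_force: [-0.4, 0.3, -0.6]
width: 0.542
gripper_force: 0.0
```

drive_tool([
  [0,0,-30,0,0,0,0.75],
  [0,0,-35,0,0,0,0.75],
  [-5,-20,-20,0,0,0,0.75],
  [-8,-35,0,0,0,0,0.75],
  [-8,-35,0,0,0,0,0.75],
])

```text
t: 7.68
tool_pos: [0.4905, 0.0922, 0.1956]
tcp_rot: [0.727, 0.686, 0.002, 0.001]
contact_force: [-1.4, -0.4, -0.0]
width: 0.753
gripper_force: 0.0
```

drive_tool([
  [-8,-32,0,0,0,0,0.75],
  [0,-16,0,0,0,0,0.75],
  [0,0,0,0,0,0,0.75],
  [0,0,0,0,0,0,0.75],
  [0,0,0,0,0,0,0.75],
])

```text
t: 8.1
tool_pos: [0.4434, 0.0871, 0.1947]
tcp_rot: [0.727, 0.686, 0.001, 0.0]
contact_force: [0.5, -0.2, -0.5]
width: 0.748
gripper_force: 0.0
```

```bash
python3 d.py jar; python3 - <<'E'
from loc import *
wc=viewer.get_calibration("wrist"); im=viewer.read_camera("wrist")
for P in ([.44,.0865,.072],[.396,.2372,.098],[*(t+Rm@L[5]),.114],[*(t+Rm@L[5]),.003]):
    p=proj(wc,[P])[0]; print(P,np.round(p/.64)); cv2.circle(im,tuple(int(round(x)) for x in p),3,(255,0,0),1)
cv2.imwrite("pics/w5.png",cv2.resize(im[:,:,::-1],(800,600)))
E
```

```text
t 8.1 pos [0.4434 0.0871 0.1947] yaw_y -3.32 tilt [0.11 0.04] w 0.748 F [ 0.5 -0.2 -0.5] 0.0 q7 -0.49
jar [-0.8 -3.4]
[0.44, 0.0865, 0.072] [392. 295.]
[0.396, 0.2372, 0.098] [274. -11.]
[np.float64(0.582028467476928), np.float64(0.10722807296542788), 0.114] [686. 257.]
[np.float64(0.582028467476928), np.float64(0.10722807296542788), 0.003] [601. 229.]
```

View pics/w5.png

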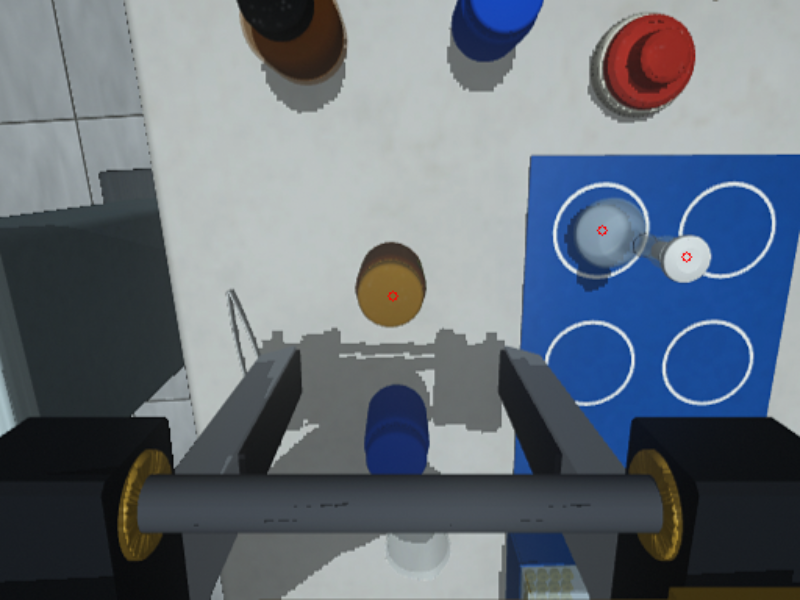

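drive_tool([
  [-1,-2,30,0,0,0,0.75],
  [0,0,40,0,0,0,0.75],
  [0,0,40,0,0,0,0.75],
  [0,0,22,0,0,0,0.75],
  [0,0,10,0,0,0,0.7],
])

```text
t: 8.57
tool_pos: [0.439, 0.0856, 0.0489]
tcp_rot: [0.727, 0.686, -0.002, -0.001]
contact_force: [-0.4, 0.1, -0.7]
width: 0.716
gripper_force: 0.0
```

drive_tool([
  [0,0,2,0,0,0,0.3],
  [0,0,0,0,0,0,0.3],
  [0,0,0,0,0,0,0.3],
  [0,0,0,0,0,0,0.3],
  [0,0,0,0,0,0,0.3],
], force=25)

```text
t: 8.98
tool_pos: [0.4405, 0.0859, 0.0513]
tcp_rot: [0.727, 0.686, 0.001, 0.0]
contact_force: [-0.6, 0.5, -1.7]
width: 0.433
gripper_force: 24.9
```

drive_tool([
  [0,0,0,0,0,0,0.3],
  [0,0,0,0,0,0,0.3],
  [0,0,0,0,0,0,0.3],
])

```text
t: 9.23
tool_pos: [0.4404, 0.0859, 0.0512]
tcp_rot: [0.727, 0.686, 0.001, 0.0]
contact_force: [-1.1, 0.7, 4.8]
width: 0.433
gripper_force: 25.0
```

```bash
python3 d.py jar rJar
```

```text
t 9.23 pos [0.4404 0.0859 0.0512] yaw_y -3.32 tilt [0.1  0.02] w 0.433 F [-1.1  0.7  4.8] 25.0 q7 -0.61
jar [ 0.5 -0.5]
rJar [ 29.5 225.1]
```

drive_tool([
  [0,0,-20,0,0,0,0.3],
  [0,0,-40,0,0,0,0.3],
  [0,0,-40,0,0,0,0.3],
  [0,0,-30,0,0,0,0.3],
  [2,15,-5,0,0,0,0.3],
])

```text
t: 9.65
tool_pos: [0.4548, 0.0873, 0.1901]
tcp_rot: [0.727, 0.687, 0.002, 0.002]
contact_force: [0.8, -0.0, -1.4]
width: 0.438
gripper_force: 24.9
```

drive_tool([
  [5,30,0,0,0,0,0.3],
  [5,38,0,0,0,0,0.3],
  [5,38,0,0,0,0,0.3],
  [5,38,0,0,0,0,0.3],
  [5,38,0,0,0,0,0.3],
])

```text
t: 10.07
tool_pos: [0.6392, 0.1011, 0.1854]
tcp_rot: [0.727, 0.686, -0.0, -0.0]
contact_force: [0.4, -0.2, -0.7]
width: 0.437
gripper_force: 24.9
```

drive_tool([
  [2,20,0,0,0,0,0.3],
  [0,8,0,0,0,0,0.3],
  [0,0,0,0,0,0,0.3],
  [0,0,0,0,0,0,0.3],
  [0,0,0,0,0,0,0.3],
])

```text
t: 10.48
tool_pos: [0.6642, 0.1018, 0.1853]
tcp_rot: [0.727, 0.687, -0.001, -0.001]
contact_force: [-0.4, -1.2, -1.5]
width: 0.435
gripper_force: 24.9
```

```bash
python3 d.py rJar
```

```text
t 10.48 pos [0.6642 0.1018 0.1853] yaw_y -3.28 tilt [-0.12 -0.02] w 0.435 F [-0.4 -1.2 -1.5] 24.9 q7 -0.42
rJar [0.8 2.7]
```

drive_tool([
  [1,2,30,0,0,0,0.3],
  [0,0,38,0,0,0,0.3],
  [0,0,33,0,0,0,0.3],
  [0,0,17,0,0,0,0.3],
  [0,0,5,0,0,0,0.3],
])

```text
t: 10.9
tool_pos: [0.664, 0.102, 0.0592]
tcp_rot: [0.727, 0.687, -0.003, -0.002]
contact_force: [-1.7, -0.1, -2.1]
width: 0.435
gripper_force: 24.9
```

drive_tool([
  [0,0,2,0,0,0,0.3],
  [0,0,1,0,0,0,0.3],
  [0,0,0,0,0,0,0.3],
  [0,0,0,0,0,0,0.3],
  [0,0,0,0,0,0,0.3],
])

```text
t: 11.32
tool_pos: [0.669, 0.1028, 0.061]
tcp_rot: [0.727, 0.686, 0.001, 0.001]
contact_force: [-0.2, -0.4, -1.6]
width: 0.432
gripper_force: 24.9
```

```bash
python3 d.py rJar
```

```text
t 11.32 pos [0.669  0.1028 0.061 ] yaw_y -3.32 tilt [0.14 0.02] w 0.432 F [-0.2 -0.4 -1.6] 24.9 q7 -0.46
rJar [-0.6 -2.1]
```

drive_tool([
  [0,-2,3,0,0,0,0.3],
  [0,0,2,0,0,0,0.3],
  [0,0,1.5,0,0,0,0.3],
  [0,0,0,0,0,0,0.3],
  [0,0,0,0,0,0,0.3],
])

```text
t: 11.73
tool_pos: [0.666, 0.103, 0.0542]
tcp_rot: [0.727, 0.686, 0.0, 0.0]
contact_force: [-3.0, -0.9, 7.1]
width: 0.438
gripper_force: 25.0
```

drive_tool([
  [0,0,0,0,0,0,0.6],
  [0,0,0,0,0,0,0.6],
  [0,0,0,0,0,0,0.6],
  [0,0,-15,0,0,0,0.6],
  [0,0,-35,0,0,0,0.6],
])

```text
t: 12.15
tool_pos: [0.6625, 0.1018, 0.0987]
tcp_rot: [0.727, 0.686, -0.004, -0.002]
contact_force: [0.1, 0.5, -1.0]
width: 0.6
gripper_force: 0.0
```

drive_tool([
  [0,0,-40,0,0,0,1],
  [0,0,-40,0,0,0,1],
  [7,-15,-20,0,0,0,1],
  [15,-35,0,0,0,0,1],
  [15,-35,0,0,0,0,1],
])

```text
t: 12.57
tool_pos: [0.5845, 0.1445, 0.2046]
tcp_rot: [0.728, 0.685, 0.002, 0.001]
contact_force: [-0.5, 0.7, -0.3]
width: 0.919
gripper_force: 0.0
```

drive_tool([
  [15,-35,0,0,0,0,1],
  [15,-35,0,0,0,0,1],
  [15,-35,0,0,0,0,1],
  [15,-35,0,0,0,0,1],
  [12,-28,0,0,0,0,1],
])

```text
t: 12.98
tool_pos: [0.4172, 0.2273, 0.2031]
tcp_rot: [0.727, 0.687, -0.0, -0.0]
contact_force: [-0.1, 0.6, 1.0]
width: 1.002
gripper_force: 0.0
```

drive_tool([
  [7,-18,0,0,0,0,1],
  [3,-7,0,0,0,0,1],
  [0,0,0,0,0,0,1],
  [0,0,0,0,0,0,1],
  [0,0,0,0,0,0,1],
])

```text
t: 13.4
tool_pos: [0.3972, 0.237, 0.203]
tcp_rot: [0.728, 0.686, 0.0, 0.0]
contact_force: [0.2, 0.4, 0.4]
width: 0.999
gripper_force: 0.0
```

```bash
python3 d.py dropper; python3 - <<'E'
from loc import *
wc=viewer.get_calibration("wrist"); im=viewer.read_camera("wrist")
for P in ([.396,.2372,.098],[.396,.2372,0]):
    p=proj(wc,[P])[0]; print(P,np.round(p/.64)); cv2.circle(im,tuple(int(round(x)) for x in p),3,(255,0,0),1)
cv2.imwrite("pics/w6.png",cv2.resize(im[:,:,::-1],(800,600)))
E
```

```text
t 13.4 pos [0.3972 0.237  0.203 ] yaw_y -3.44 tilt [0.06 0.  ] w 0.999 F [0.2 0.4 0.4] 0.0 q7 -0.84
dropper [ 0.2 -1.2]
[0.396, 0.2372, 0.098] [397. 301.]
[0.396, 0.2372, 0] [397. 266.]
```

View pics/w6.png

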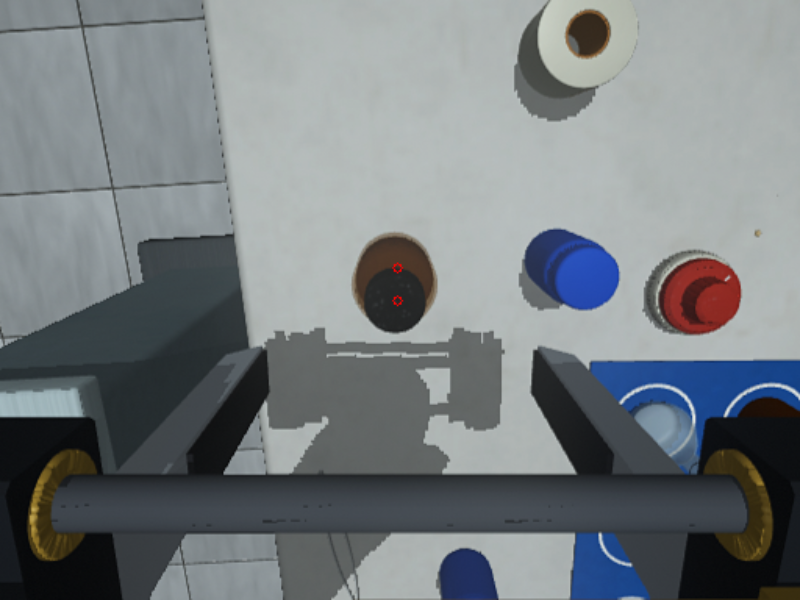

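drive_tool([
  [0,-1,25,0,0,0,1],
  [0,0,38,0,0,0,1],
  [0,0,38,0,0,0,1],
  [0,0,36,0,0,0,1],
  [0,0,20,0,0,0,0.9],
])

```text
t: 13.87
tool_pos: [0.3943, 0.236, 0.0427]
tcp_rot: [0.728, 0.686, -0.002, -0.0]
contact_force: [-0.1, -0.4, -0.6]
width: 0.959
gripper_force: 0.0
```

drive_tool([
  [0,0,9,0,0,0,0.8],
  [0,0,3,0,0,0,0.4],
  [0,0,0,0,0,0,0.4],
  [0,0,0,0,0,0,0.4],
  [0,0,0,0,0,0,0.4],
], force=25)

```text
t: 14.28
tool_pos: [0.3956, 0.2382, 0.0352]
tcp_rot: [0.727, 0.686, 0.001, 0.0]
contact_force: [0.5, 0.1, 0.1]
width: 0.608
gripper_force: 0.0
```

drive_tool([
  [0,0,0,0,0,0,0.4],
  [0,0,0,0,0,0,0.4],
  [0,0,0,0,0,0,0.4],
  [0,0,0,0,0,0,0.4],
])

```text
t: 14.62
tool_pos: [0.395, 0.238, 0.0352]
tcp_rot: [0.727, 0.686, 0.001, 0.0]
contact_force: [-1.6, 0.3, 6.8]
width: 0.558
gripper_force: 25.0
```

```bash
python3 d.py dropper rDropper
```

```text
t 14.62 pos [0.395  0.238  0.0352] yaw_y -3.32 tilt [0.1  0.06] w 0.558 F [-1.6  0.3  6.8] 25.0 q7 -0.99
dropper [-0.8  1. ]
rDropper [-309.7  194.4]
```

drive_tool([
  [0,0,-20,0,0,0,0.4],
  [0,0,-35,0,0,0,0.4],
  [0,0,-35,0,0,0,0.4],
  [-10,6,-20,0,0,0,0.4],
  [-25,16,0,0,0,0,0.4],
])

```text
t: 15.03
tool_pos: [0.4157, 0.2065, 0.1487]
tcp_rot: [0.725, 0.689, 0.005, 0.0]
contact_force: [1.3, -0.8, -2.0]
width: 0.554
gripper_force: 25.0
```

drive_tool([
  [-33,21,0,0,0,0,0.4],
  [-33,21,0,0,0,0,0.4],
  [-33,21,0,0,0,0,0.4],
  [-33,21,0,0,0,0,0.4],
  [-33,21,0,0,0,0,0.4],
])

```text
t: 15.45
tool_pos: [0.5102, 0.0286, 0.1445]
tcp_rot: [0.727, 0.686, 0.0, 0.0]
contact_force: [0.8, 0.7, -1.9]
width: 0.553
gripper_force: 25.0
```

drive_tool([
  [-33,21,0,0,0,0,0.4],
  [-33,21,0,0,0,0,0.4],
  [-25,16,0,0,0,0,0.4],
  [-13,7,0,0,0,0,0.4],
  [-6,3,0,0,0,0,0.4],
])

```text
t: 15.87
tool_pos: [0.5716, -0.0862, 0.1439]
tcp_rot: [0.729, 0.685, -0.0, 0.001]
contact_force: [-0.4, -1.3, -2.3]
width: 0.552
gripper_force: 25.0
```

drive_tool([
  [0,0,0,0,0,0,0.4],
  [0,0,0,0,0,0,0.4],
  [0,0,0,0,0,0,0.4],
])

```text
t: 16.12
tool_pos: [0.5704, -0.0803, 0.1441]
tcp_rot: [0.726, 0.688, 0.0, -0.001]
contact_force: [-0.0, -0.2, -2.5]
width: 0.55
gripper_force: 25.0
```

```bash
python3 d.py rDropper; python3 - <<'E'
from loc import *
wc=viewer.get_calibration("wrist"); im=viewer.read_camera("wrist")
for l in L:
    p=proj(wc,[[*(t+Rm@l),.003]])[0]; print(l,np.round(p/.64)); cv2.circle(im,tuple(int(round(x)) for x in p),3,(255,0,0),1)
for P in ([.44,-.098,.056],):
    p=proj(wc,[P])[0]; print(P,np.round(p/.64))
cv2.imwrite("pics/w7.png",cv2.resize(im[:,:,::-1],(800,600)))
E
```

```text
t 16.12 pos [ 0.5704 -0.0803  0.1441] yaw_y -3.12 tilt [-0.04  0.08] w 0.55 F [-0.  -0.2 -2.5] 25.0 q7 -0.21
rDropper [-2.1  0.9]
[ 0.0425 -0.095 ] [542. 290.]
[-0.0425 -0.095 ] [401. 290.]
[0.0425 0.    ] [554. 124.]
[-0.0425  0.    ] [401. 123.]
[0.0425 0.095 ] [568. -71.]
[-0.0425  0.095 ] [402. -72.]
[0.44, -0.098, 0.056] [148. 356.]
```

View pics/w7.png

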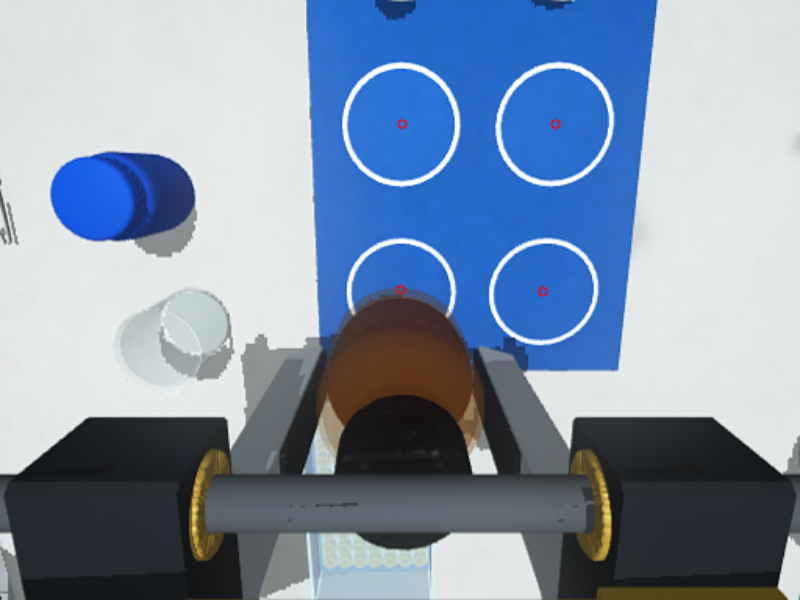

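```bash
python3 w.py 158,347,.056 196,322,.002; python3 d.py rDropper
```

```text
158,347,.056 [ 0.4462 -0.0936  0.056 ]
196,322,.002 [ 0.4455 -0.0963  0.002 ]
t 16.17 pos [ 0.5705 -0.0805  0.1442] yaw_y -3.12 tilt [-0.03  0.06] w 0.548 F [ 0.2  0.1 -1.4] 25.0 q7 -0.21
rDropper [-1.9  0.7]
```

drive_tool([
  [-2,0,25,0,0,0,0.4],
  [0,0,35,0,0,0,0.4],
  [0,0,24,0,0,0,0.4],
  [0,0,9,0,0,0,0.4],
  [0,0,5,0,0,0,0.4],
])

```text
t: 16.58
tool_pos: [0.5699, -0.0835, 0.0447]
tcp_rot: [0.726, 0.687, -0.001, -0.001]
contact_force: [-0.2, -0.3, -1.9]
width: 0.55
gripper_force: 25.0
```

drive_tool([
  [0,0,1,0,0,0,0.4],
  [0,0,0,0,0,0,0.4],
  [0,0,0,0,0,0,0.4],
  [0,0,0,0,0,0,0.4],
])

```text
t: 16.92
tool_pos: [0.5721, -0.0851, 0.0464]
tcp_rot: [0.727, 0.686, 0.001, 0.001]
contact_force: [-0.3, -0.5, -2.0]
width: 0.555
gripper_force: 25.0
```

```bash
python3 d.py rDropper
```

```text
t 16.92 pos [ 0.5721 -0.0851  0.0464] yaw_y -3.32 tilt [ 0.14 -0.01] w 0.555 F [-0.3 -0.5 -2. ] 25.0 q7 -0.27
rDropper [ 2.6 -1.1]
```

drive_tool([
  [2,-1,3,0,0,0,0.4],
  [0,0,3,0,0,0,0.4],
  [0,0,2,0,0,0,0.4],
  [0,0,0,0,0,0,0.4],
  [0,0,0,0,0,0,0.4],
])

```text
t: 17.33
tool_pos: [0.5703, -0.0828, 0.0382]
tcp_rot: [0.727, 0.686, 0.0, 0.0]
contact_force: [-2.6, 0.2, 8.5]
width: 0.552
gripper_force: 25.0
```

drive_tool([
  [0,0,0,0,0,0,0.8],
  [0,0,0,0,0,0,0.8],
  [0,0,0,0,0,0,0.8],
  [0,0,0,0,0,0,0.8],
  [0,0,-20,0,0,0,0.8],
])

```text
t: 17.75
tool_pos: [0.5676, -0.0829, 0.0542]
tcp_rot: [0.727, 0.686, -0.002, -0.002]
contact_force: [-0.5, -0.6, 0.6]
width: 0.795
gripper_force: 0.0
```

drive_tool([
  [0,0,-35,0,0,0,0.8],
  [0,0,-40,0,0,0,0.8],
  [0,0,-40,0,0,0,0.8],
  [-3,-20,-10,0,0,0,0.8],
  [-5,-35,0,0,0,0,0.8],
])

```text
t: 18.17
tool_pos: [0.5204, -0.0872, 0.1856]
tcp_rot: [0.727, 0.687, 0.004, 0.004]
contact_force: [0.4, -0.3, -1.0]
width: 0.799
gripper_force: 0.0
```

drive_tool([
  [-6,-38,0,0,0,0,0.8],
  [-4,-22,0,0,0,0,0.8],
  [-1,-9,0,0,0,0,0.8],
  [0,0,0,0,0,0,0.8],
  [0,0,0,0,0,0,0.8],
])

```text
t: 18.58
tool_pos: [0.4468, -0.0948, 0.1823]
tcp_rot: [0.727, 0.686, 0.001, 0.001]
contact_force: [0.7, -0.1, -1.1]
width: 0.802
gripper_force: 0.0
```

drive_tool([
  [0,0,0,0,0,0,0.8],
  [0,0,0,0,0,0,0.8],
])

```text
t: 18.75
tool_pos: [0.4471, -0.0944, 0.1819]
tcp_rot: [0.727, 0.687, 0.001, 0.0]
contact_force: [-0.5, -0.4, 0.5]
width: 0.798
gripper_force: 0.0
```

```bash
python3 d.py beaker; python3 - <<'E'
from loc import *
wc=viewer.get_calibration("wrist"); im=viewer.read_camera("wrist")
for P in ([.446,-.095,.056],[.446,-.095,0]):
    p=proj(wc,[P])[0]; print(P,np.round(p/.64)); cv2.circle(im,tuple(int(round(x)) for x in p),2,(255,0,0),1)
cv2.imwrite("pics/w8.png",cv2.resize(im[:,:,::-1],(800,600)))
E
```

```text
t 18.75 pos [ 0.4471 -0.0944  0.1819] yaw_y -3.28 tilt [0.08 0.03] w 0.798 F [-0.5 -0.4  0.5] 0.0 q7 -0.15
beaker [-5.5  0.2]
[0.446, -0.095, 0.056] [397. 293.]
[0.446, -0.095, 0] [397. 274.]
```

View pics/w8.png

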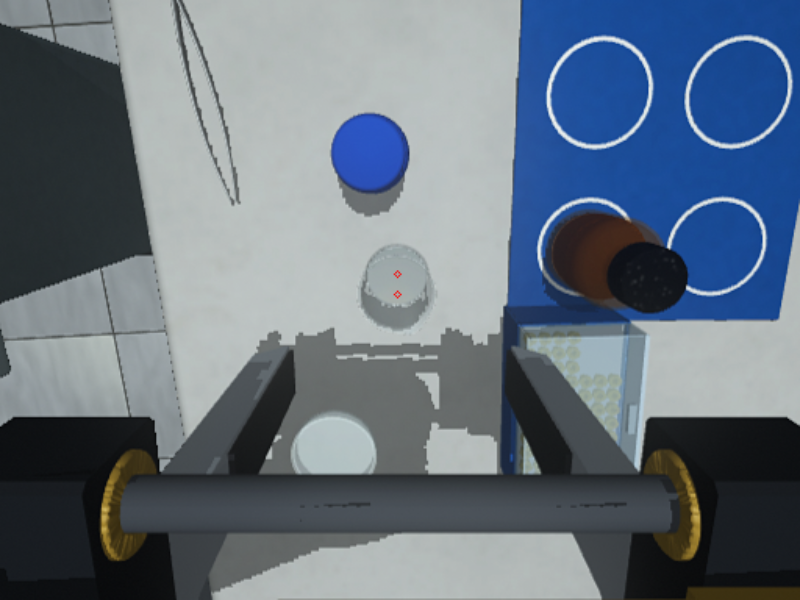

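drive_tool([
  [0,-1,30,0,0,0,0.8],
  [0,0,40,0,0,0,0.8],
  [0,0,40,0,0,0,0.8],
  [0,0,23,0,0,0,0.8],
  [0,0,10,0,0,0,0.75],
])

```text
t: 19.22
tool_pos: [0.4431, -0.094, 0.0355]
tcp_rot: [0.727, 0.687, -0.001, -0.002]
contact_force: [0.3, 0.3, 0.2]
width: 0.763
gripper_force: 0.0
```

drive_tool([
  [0,0,4,0,0,0,0.65],
  [0,0,0,0,0,0,0.3],
  [0,0,0,0,0,0,0.3],
  [0,0,0,0,0,0,0.3],
  [0,0,0,0,0,0,0.3],
], force=10)

```text
t: 19.63
tool_pos: [0.4452, -0.0949, 0.0359]
tcp_rot: [0.727, 0.686, 0.001, 0.001]
contact_force: [-1.0, 0.6, 0.3]
width: 0.476
gripper_force: 10.0
```

drive_tool([
  [0,0,0,0,0,0,0.3],
  [0,0,0,0,0,0,0.3],
  [0,0,0,0,0,0,0.3],
])

```text
t: 19.88
tool_pos: [0.4451, -0.095, 0.0358]
tcp_rot: [0.727, 0.686, 0.001, 0.001]
contact_force: [0.7, -0.5, 6.6]
width: 0.478
gripper_force: 10.0
```

```bash
python3 w.py; python3 d.py beaker rBeaker
```

```text
t 19.88 pos [ 0.4451 -0.095   0.0358] yaw_y -3.33 tilt [ 0.11 -0.02] w 0.478 F [ 0.7 -0.5  6.6] 10.0 q7 -0.31
beaker [-4.9  2.2]
rBeaker [114.8 125. ]
```

drive_tool([
  [0,0,-20,0,0,0,0.3],
  [0,0,-35,0,0,0,0.3],
  [0,0,-30,0,0,0,0.3],
  [15,17,0,0,0,0,0.3],
  [25,28,0,0,0,0,0.3],
])

```text
t: 20.3
tool_pos: [0.4899, -0.0608, 0.1219]
tcp_rot: [0.729, 0.684, -0.001, 0.001]
contact_force: [0.6, -1.0, -0.9]
width: 0.472
gripper_force: 10.0
```

drive_tool([
  [25,28,0,0,0,0,0.3],
  [25,28,0,0,0,0,0.3],
  [17,17,0,0,0,0,0.3],
  [8,7,0,0,0,0,0.3],
  [0,0,0,0,0,0,0.3],
])

```text
t: 20.72
tool_pos: [0.5768, 0.0153, 0.1199]
tcp_rot: [0.726, 0.687, 0.001, -0.0]
contact_force: [-0.2, -0.5, 0.2]
width: 0.474
gripper_force: 10.0
```

drive_tool([
  [0,0,0,0,0,0,0.3],
  [0,0,0,0,0,0,0.3],
  [0,0,0,0,0,0,0.3],
])

```text
t: 20.97
tool_pos: [0.5742, 0.0108, 0.1199]
tcp_rot: [0.728, 0.686, -0.001, -0.0]
contact_force: [1.0, -1.7, -1.2]
width: 0.477
gripper_force: 10.0
```

```bash
python3 d.py rBeaker
```

```text
t 20.97 pos [0.5742 0.0108 0.1199] yaw_y -3.44 tilt [-0.1  -0.08] w 0.477 F [ 1.  -1.7 -1.2] 10.0 q7 -0.39
rBeaker [1.8 2.3]
```

drive_tool([
  [1,1,25,0,0,0,0.3],
  [0,0,28,0,0,0,0.3],
  [0,0,15,0,0,0,0.3],
  [0,0,6,0,0,0,0.3],
  [0,0,2,0,0,0,0.3],
])

```text
t: 21.38
tool_pos: [0.5754, 0.0126, 0.0431]
tcp_rot: [0.728, 0.686, -0.001, -0.001]
contact_force: [-0.5, -0.1, -0.3]
width: 0.475
gripper_force: 10.0
```

drive_tool([
  [0,0,0,0,0,0,0.3],
  [0,0,0,0,0,0,0.3],
  [0,0,0,0,0,0,0.3],
])

```text
t: 21.63
tool_pos: [0.5777, 0.0137, 0.0452]
tcp_rot: [0.727, 0.686, 0.001, 0.001]
contact_force: [0.2, -0.5, -0.6]
width: 0.476
gripper_force: 10.0
```

```bash
python3 d.py rBeaker
```

```text
t 21.63 pos [0.5777 0.0137 0.0452] yaw_y -3.33 tilt [0.12 0.01] w 0.476 F [ 0.2 -0.5 -0.6] 10.0 q7 -0.44
rBeaker [-1.4 -1. ]
```

drive_tool([
  [-1,-1,3,0,0,0,0.3],
  [0,0,2,0,0,0,0.3],
  [0,0,1.5,0,0,0,0.3],
  [0,0,0,0,0,0,0.3],
  [0,0,0,0,0,0,0.3],
])

```text
t: 22.05
tool_pos: [0.5759, 0.0126, 0.0384]
tcp_rot: [0.727, 0.686, -0.0, 0.0]
contact_force: [-1.4, -0.9, 6.8]
width: 0.476
gripper_force: 10.0
```

drive_tool([
  [0,0,0,0,0,0,0.7],
  [0,0,0,0,0,0,0.7],
  [0,0,0,0,0,0,0.7],
  [0,0,0,0,0,0,0.7],
  [0,0,-20,0,0,0,0.7],
])

```text
t: 22.47
tool_pos: [0.5731, 0.0126, 0.0547]
tcp_rot: [0.727, 0.686, -0.002, -0.002]
contact_force: [-0.7, 0.3, -0.0]
width: 0.694
gripper_force: 0.0
```

drive_tool([
  [0,0,-35,0,0,0,1],
  [0,0,-40,0,0,0,1],
  [0,0,-30,0,0,0,1],
  [-14,-10,-10,0,0,0,1],
  [-28,-19,0,0,0,0,1],
])

```text
t: 22.88
tool_pos: [0.5487, -0.0235, 0.176]
tcp_rot: [0.725, 0.688, 0.005, 0.002]
contact_force: [0.3, 0.4, -0.7]
width: 0.989
gripper_force: 0.0
```

drive_tool([
  [-32,-22,0,0,0,0,1],
  [-32,-22,0,0,0,0,1],
  [-32,-22,0,0,0,0,1],
  [-32,-22,0,0,0,0,1],
  [-32,-22,0,0,0,0,1],
])

```text
t: 23.3
tool_pos: [0.424, -0.1819, 0.1725]
tcp_rot: [0.727, 0.687, 0.0, 0.0]
contact_force: [0.5, -0.6, -0.3]
width: 0.996
gripper_force: 0.0
```

drive_tool([
  [-27,-18,0,0,0,0,1],
  [-12,-8,0,0,0,0,1],
  [-3,-2,0,0,0,0,1],
  [0,0,0,0,0,0,1],
  [0,0,0,0,0,0,1],
])

```text
t: 23.72
tool_pos: [0.3959, -0.2202, 0.1726]
tcp_rot: [0.727, 0.687, 0.001, 0.0]
contact_force: [-0.6, 1.7, 0.2]
width: 1.0
gripper_force: 0.0
```

drive_tool([
  [0,0,0,0,0,0,1],
  [0,0,0,0,0,0,1],
])

```text
t: 23.88
tool_pos: [0.396, -0.2197, 0.1725]
tcp_rot: [0.726, 0.687, 0.0, 0.0]
contact_force: [-0.7, -0.2, 0.4]
width: 0.997
gripper_force: 0.0
```

```bash
python3 d.py dish; python3 - <<'E'
from loc import *
wc=viewer.get_calibration("wrist"); im=viewer.read_camera("wrist")
for P in ([.3957,-.222,.014],):
    p=proj(wc,[P])[0]; print(P,np.round(p/.64)); cv2.circle(im,tuple(int(round(x)) for x in p),2,(255,0,0),1)
cv2.imwrite("pics/w9.png",cv2.resize(im[:,:,::-1],(800,600)))
E
```

```text
t 23.88 pos [ 0.396  -0.2197  0.1725] yaw_y -3.15 tilt [0.04 0.03] w 0.997 F [-0.7 -0.2  0.4] 0.0 q7 0.13
dish [-2.3 -0.2]
[0.3957, -0.222, 0.014] [398. 284.]
```

View pics/w9.png

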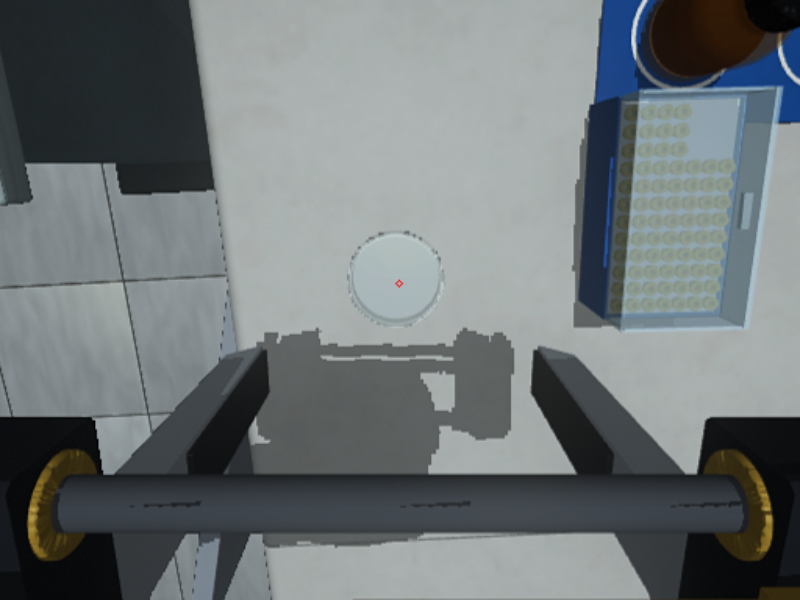

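drive_tool([
  [0,-1,30,0,0,0,1],
  [0,0,38,0,0,0,1],
  [0,0,38,0,0,0,1],
  [0,0,28,0,0,0,1],
  [0,0,12,0,0,0,0.9],
])

```text
t: 24.35
tool_pos: [0.3928, -0.2193, 0.0233]
tcp_rot: [0.727, 0.687, -0.001, -0.002]
contact_force: [-0.5, 0.1, 0.1]
width: 0.955
gripper_force: 0.0
```

drive_tool([
  [0,0,4,0,0,0,0.8],
  [0,0,0,0,0,0,0.8],
  [0,0,0,0,0,0,0.8],
])

```text
t: 24.6
tool_pos: [0.3947, -0.2207, 0.0229]
tcp_rot: [0.727, 0.687, 0.0, 0.0]
contact_force: [0.1, 0.3, -0.2]
width: 0.807
gripper_force: 0.0
```

```bash
python3 w.py 396,279,.014; python3 d.py dish
```

```text
396,279,.014 [ 0.3956 -0.1882  0.014 ]
t 24.6 pos [ 0.3947 -0.2207  0.0229] yaw_y -3.26 tilt [ 0.05 -0.  ] w 0.807 F [ 0.1  0.3 -0.2] 0.0 q7 -0.04
dish [-1.2  1.1]
```

drive_tool([
  [1,0,6,0,0,0,0.8],
  [0,0,4,0,0,0,0.8],
  [0,0,2,0,0,0,0.8],
  [0,0,0,0,0,0,0.5],
  [0,0,0,0,0,0,0.5],
], force=10)

```text
t: 25.02
tool_pos: [0.3945, -0.2203, 0.0111]
tcp_rot: [0.727, 0.686, 0.0, 0.001]
contact_force: [-0.2, -0.3, -0.0]
width: 0.694
gripper_force: 0.0
```

drive_tool([
  [0,0,0,0,0,0,0.5],
  [0,0,0,0,0,0,0.5],
  [0,0,0,0,0,0,0.5],
  [0,0,0,0,0,0,0.5],
])

```text
t: 25.35
tool_pos: [0.3943, -0.2203, 0.011]
tcp_rot: [0.727, 0.686, 0.0, 0.001]
contact_force: [-0.1, 0.1, 6.0]
width: 0.611
gripper_force: 10.0
```

```bash
python3 d.py dish rBeaker
```

```text
t 25.35 pos [ 0.3943 -0.2203  0.011 ] yaw_y -3.32 tilt [ 0.05 -0.04] w 0.611 F [-0.1  0.1  6. ] 10.0 q7 -0.12
dish [-1.6  1.5]
rBeaker [242.8 168.5]
```

drive_tool([
  [0,0,-20,0,0,0,0.5],
  [0,0,-35,0,0,0,0.5],
  [0,0,-40,0,0,0,0.5],
  [0,0,-30,0,0,0,0.5],
  [15,10,0,0,0,0,0.5],
])

```text
t: 25.77
tool_pos: [0.4055, -0.2096, 0.14]
tcp_rot: [0.729, 0.684, 0.0, 0.004]
contact_force: [0.4, -0.4, -0.5]
width: 0.603
gripper_force: 10.0
```

drive_tool([
  [27,19,0,0,0,0,0.5],
  [32,22,0,0,0,0,0.5],
  [32,22,0,0,0,0,0.5],
  [32,22,0,0,0,0,0.5],
  [32,22,0,0,0,0,0.5],
])

```text
t: 26.18
tool_pos: [0.5212, -0.0556, 0.1355]
tcp_rot: [0.727, 0.686, -0.0, -0.0]
contact_force: [-0.1, -1.1, -0.5]
width: 0.606
gripper_force: 10.0
```

drive_tool([
  [32,22,0,0,0,0,0.5],
  [24,17,0,0,0,0,0.5],
  [12,9,0,0,0,0,0.5],
  [5,3,0,0,0,0,0.5],
  [0,0,0,0,0,0,0.5],
])

```text
t: 26.6
tool_pos: [0.5758, 0.0143, 0.1351]
tcp_rot: [0.726, 0.687, 0.0, -0.0]
contact_force: [0.1, -0.3, 0.2]
width: 0.606
gripper_force: 10.0
```

drive_tool([
  [0,0,0,0,0,0,0.5],
  [0,0,0,0,0,0,0.5],
  [0,0,0,0,0,0,0.5],
  [0,0,0,0,0,0,0.5],
])

```text
t: 26.93
tool_pos: [0.5752, 0.0114, 0.1356]
tcp_rot: [0.728, 0.686, -0.0, 0.0]
contact_force: [0.1, -0.3, 0.0]
width: 0.606
gripper_force: 10.0
```

```bash
python3 d.py rBeaker; python3 - <<'E'
from loc import *
wc=viewer.get_calibration("wrist"); im=viewer.read_camera("wrist")
for P in ([*(t+Rm@L[3]),.059],):
    p=proj(wc,[P])[0]; print(P,np.round(p/.64)); cv2.circle(im,tuple(int(round(x)) for x in p),2,(255,0,0),1)
cv2.imwrite("pics/w10.png",cv2.resize(im[:,:,::-1],(800,600)))
E
```

```text
t 26.93 pos [0.5752 0.0114 0.1356] yaw_y -3.42 tilt [-0.02 -0.04] w 0.606 F [ 0.1 -0.3  0. ] 10.0 q7 -0.44
rBeaker [1.1 1.3]
[np.float64(0.5765947719443557), np.float64(0.012383595251333734), 0.059] [402. 313.]
```

View pics/w10.png

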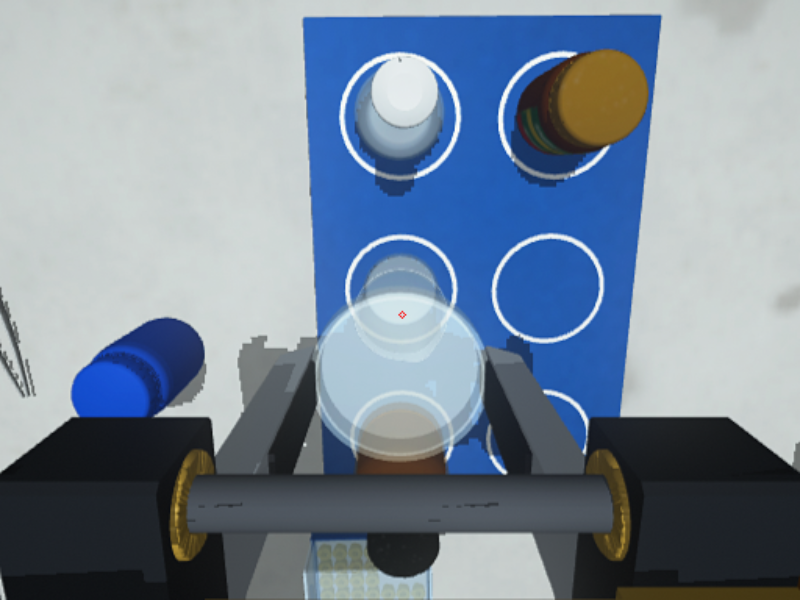

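drive_tool([
  [1,1,20,0,0,0,0.5],
  [0,0,20,0,0,0,0.5],
  [0,0,10,0,0,0,0.5],
  [0,0,5,0,0,0,0.5],
  [0,0,2,0,0,0,0.5],
])

```text
t: 27.4
tool_pos: [0.5763, 0.0135, 0.0778]
tcp_rot: [0.727, 0.686, -0.001, -0.0]
contact_force: [0.5, 0.9, -0.2]
width: 0.603
gripper_force: 10.0
```

drive_tool([
  [0,0,1,0,0,0,0.5],
  [0,0,0,0,0,0,0.5],
  [0,0,0,0,0,0,0.5],
  [0,0,0,0,0,0,0.5],
])

```text
t: 27.73
tool_pos: [0.5773, 0.0138, 0.0782]
tcp_rot: [0.727, 0.686, 0.0, 0.0]
contact_force: [-0.3, 0.9, -0.3]
width: 0.607
gripper_force: 10.0
```

```bash
python3 d.py rBeaker
```

```text
t 27.73 pos [0.5773 0.0138 0.0782] yaw_y -3.31 tilt [0.08 0.  ] w 0.607 F [-0.3  0.9 -0.3] 10.0 q7 -0.48
rBeaker [-1.5 -0.6]
```

drive_tool([
  [-1,-1,3,0,0,0,0.5],
  [0,0,2,0,0,0,0.5],
  [0,0,1.5,0,0,0,0.5],
  [0,0,1,0,0,0,0.5],
  [0,0,0,0,0,0,0.5],
])

```text
t: 28.15
tool_pos: [0.5758, 0.0127, 0.0704]
tcp_rot: [0.727, 0.686, -0.0, 0.0]
contact_force: [-1.7, -0.3, 4.1]
width: 0.606
gripper_force: 10.0
```

drive_tool([
  [0,0,0.5,0,0,0,0.5],
  [0,0,0,0,0,0,0.5],
  [0,0,0,0,0,0,0.5],
])

```text
t: 28.4
tool_pos: [0.5758, 0.0128, 0.0703]
tcp_rot: [0.727, 0.686, -0.0, 0.0]
contact_force: [-1.5, -1.3, 7.9]
width: 0.607
gripper_force: 10.0
```

Contact at the expected height. Release and back off.

drive_tool([
  [0,0,0,0,0,0,0.72],
  [0,0,0,0,0,0,0.72],
  [0,0,0,0,0,0,0.72],
  [0,0,0,0,0,0,0.72],
  [0,0,-5,0,0,0,0.75],
])

```text
t: 28.82
tool_pos: [0.575, 0.0127, 0.0737]
tcp_rot: [0.727, 0.686, -0.001, -0.001]
contact_force: [0.1, -0.3, 0.1]
width: 0.742
gripper_force: 0.0
```

drive_tool([
  [0,0,-15,0,0,0,0.8],
  [0,0,-30,0,0,0,0.8],
  [0,0,-40,0,0,0,0.8],
  [0,0,-40,0,0,0,0.8],
  [0,0,-20,0,0,0,0.8],
])

```text
t: 29.23
tool_pos: [0.5777, 0.0135, 0.2243]
tcp_rot: [0.727, 0.686, 0.003, 0.002]
contact_force: [0.5, 1.0, -0.4]
width: 0.802
gripper_force: 0.0
```

drive_tool([
  [-30,0,0,0,0,0,0.8],
  [-30,0,0,0,0,0,0.8],
  [-20,0,0,0,0,0,0.8],
  [0,0,0,0,0,0,0.8],
  [0,0,0,0,0,0,0.8],
])

```text
t: 29.65
tool_pos: [0.5709, -0.0683, 0.2197]
tcp_rot: [0.728, 0.685, -0.0, 0.0]
contact_force: [0.2, 0.2, 0.5]
width: 0.797
gripper_force: 0.0
```

```bash
python3 d.py; python3 - <<'E'
from h import *
b=viewer.read_camera("side")[:,:,::-1]
cv2.imwrite("pics/end.png",cv2.resize(b[150:270,150:310],None,fx=5,fy=5,interpolation=cv2.INTER_CUBIC))
E
```

```text
t 29.65 pos [ 0.5709 -0.0683  0.2197] yaw_y -3.48 tilt [ 0.   -0.01] w 0.797 F [0.2 0.2 0.5] 0.0 q7 -0.24
```

View pics/end.png

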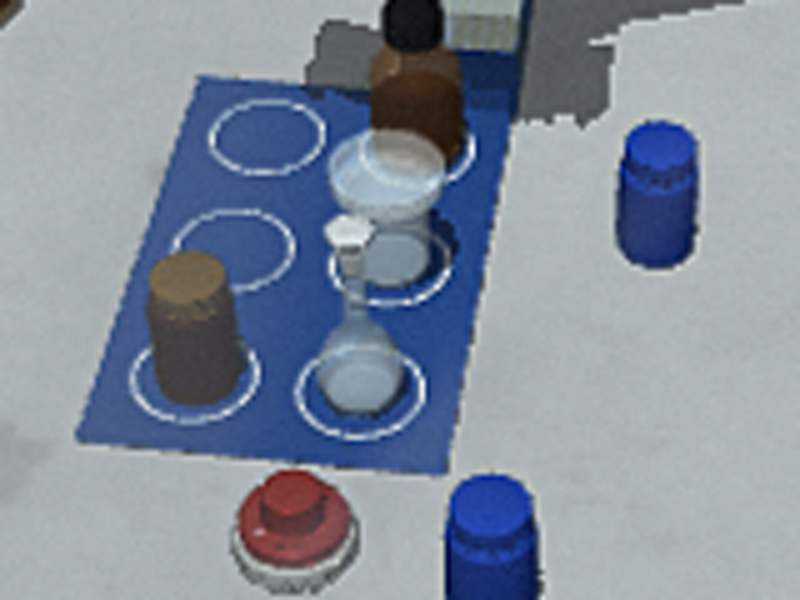

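The picture shows the jar (195,375), flask (360,385), beaker (395,260) with the dish level on its rim (387,175), and the dropper bottle (417,140), each in its ring. I'm handing in.

```bash
python3 -c "
from workcell import workorder
print(workorder.hand_in())"
```

```text
the job is handed in; nothing more can be done
None
```

I handed the job in at about 30 s of the 136 s: the final picture shows the dropper bottle, beaker, flask and jar upright in their rings with the dish level on the beaker, but no verdict came back.

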